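Slip the camera tube onto the microscope's photo port

TASK

Slip the long camera tube (the taller of the two open black tubes) over the upright metal photo port on top of the microscope head. Carry it all the way down until it sits flush on the head before you let go, and leave the short spacer ring and the spare eyepiece standing where they are.

Things in the scene. Friction and masses are not known exactly. Their poses are not given: they have to be found in the camera images.
- tube: The camera tube: a rigid plain black round tube standing upright on the bench, 64 mm tall, 46 mm outside diameter, open right through with a 36 mm bore (5 mm wall), about 110 g, the same either end up. Origin: centre of its lower end; z runs up along its axis.
- port (a point): Photo port of a fixed white microscope head: a metal spigot pointing straight up from its flat top, 28 mm diameter, 40 mm tall, the last 12 mm tapering to 14 mm. Origin: centre of the spigot's foot, on the flat top (110 x 110 mm, 135 mm above the bench) where the tube comes to rest. z up; x points to the side where two eyepieces slope outwards, to 145 mm out and 37 mm above the flat top.
- spacer: The short spacer ring, a bystander: black ring standing on the bench, same 46 mm outside and 36 mm bore as the tube but only 22 mm tall. Origin: centre of its underside.
- eyepiece: The spare eyepiece, a bystander: solid black, closed, 60 mm tall, standing on its wide 46 mm eyecup with a 30 mm barrel pointing up. Origin: centre of its underside.
Not all that is in view belongs to the job. Leave any green look-alike of the part that bears port alone. What is shaped like the tube but orange is not meant.

How it is judged:
By the outcome, as a careful person would: the job done as asked, in the order asked, and still so for the second after the job is handed in, with the robot touching nothing.
It also fails if it takes over 40 s, if anything falls off the work surface, if the arm or the gripper's body presses on something with over 40 N, if the wrist force passes 120 N, or if a joint passes its speed limit or range.

ROBOT

A 6-joint arm with a two-finger parallel gripper is mounted at the origin on the work surface. World frame = base frame: x ahead of the robot, y to its left, z up, the work surface at z = 0. Lengths are in m, angles in rad, forces in N, time in s.
With the tool pointing down it reaches from about 0.3 to 0.775 m from the base axis. Payload 14.6 kg.
Tool frame: the origin (TCP) lies at the very end of the fingers, on their centre line; the grasp point (between the pads) lies 19 mm behind it; z points along the fingers, x is the direction in which the jaws open and shut, and the axes are right-handed (so a half turn about z gives the same grasp; the last joint's range is limited). The gripper opens to 94 mm and grips with 3 to 60 N. Pads are 16 mm wide; open, the fingers measure 119 mm over their backs; the gripper's body (75 mm by 177 mm) begins 78 mm behind the grasp point.
Start: joints at [1.152, 0.3, 1.521, -0, 1.321, -0.067], TCP at [0.19, 0.516, 0.205] pointing down, gripper open.
Joint ranges: [-3.03, 3.03], [-0.79, 2.21], [0.23, 2.52], [-1.04, 4.18], [0, 3.07], [-2.55, 2.55]. Speed limits (rad/s): [2.22, 2.22, 2.57, 3.14, 3.14, 3.14].

INTERFACE

Orientations are given as [roll, pitch, yaw] about the fixed x, y, z axes, in that order (R = Rz(yaw) Ry(pitch) Rx(roll)).
In Python, from station import ctrl gives the robot as it stands.
- The arm moves only by the shell command python3 -m inch 'ROWS' [FORCE]. ROWS is JSON, one flat list of numbers, 7 for each row, row after row: the shift along the tool's x, y, z in cm, then the turn, a rotation vector about the tool's x, y, z in rad, then the opening, from 0 (shut) to 1 (fully open). In form: [tx, ty, tz, wx, wy, wz, claw, tx, ty, tz, wx, wy, wz, claw, ...]. A call has 1 to 20 rows; each row shifts and turns the commanded pose from where the row before left it, along the tool's axes as they then stand; what a row does not reach is not made up. A row lasts 1/8 s, in which the tool goes at most 62.5 mm and 10.7 degrees, less where a joint would pass 70% of its speed; a pose out of reach is approached as far as the arm can. A call is refused whole if a number of a shift passes 6.25 or a number of a turn 0.188, either way. A call with a gripper value outside its range is refused whole. The fingers move at their own pace and stop on an object; FORCE is the grip in N (left out, the last holds). Time passes only in rows, so rows that do not move let the fingers close. It gives the time, the measured TCP pose, the force and the opening at its end, in the units of the state.
- ctrl.get_obs(): the state, without advancing time (a new reading comes with each control period).
- ctrl.camera(name): name is "scene" or "top"; returns (picture, depth): 384x512x3 uint8, red, green, blue; 384x512 float32, m along the optical axis (not along the pixel's ray), 0 where there is no reading.
- ctrl.camera_params(name): a dict with "vertical_fov" (degrees; the focal length in pixels is half the picture's height over the tangent of half this angle, whatever the lens; pixels are square), "cx", "cy" (the principal point, pixels), "camera_from_world" (4x4, takes a point from world to camera coordinates). Camera axes: x right, y down, z forward; pixel columns grow to the right and rows downward; lengths in m; the calibration is good to about 2 mm. A picture is of the moment at which its call begins. camera_params takes no time and is no camera call.
- ctrl.hand_in(): hands the job in, once; it reports no verdict.
Trained networks look in the newest picture that a camera, given by its name, has taken for a name from the list of things; names that differ only in an ending like _2 or _b are one class to them, and where a whole thing is asked for, a point or a joint stands for the part that bears it (a point fixed in the world has none). Each returns a list of dicts, best first, with "score" (0 to 1); they miss things now and then, are a little off and sometimes report something else, mostly with a low value. They report only what shows in the picture. A call takes as long as a camera call. They do not tell look-alikes from the thing itself.
- ctrl.spot_in(camera, label): "bbox" ([centre column, centre row, width, height] in pixels, round what is visible of it).
- ctrl.place_of(camera, label): "centre" ([column, row] in pixels: a listed point, or the origin of a listed thing).
The state is a dict: "time_s": time; "qpos": joint angles; "joint_vel": joint speeds; "tau": joint torques, N m; "ee_pos": TCP position; "eef_rot": TCP orientation; "force": force on the tool from outside, world axes, zero at the start; "moment": the same for the moment, N m; "grip_width": finger opening in m.
Only numpy, scipy, OpenCV 4.12 (cv2) and the standard library are available. Lean on these libraries where they do the work, as an engineer would, in place of code of your own. Each camera call takes 0.05 s, during which the arm holds its last target. There are 200 camera calls.

## Working session

There is one attempt and no reset: what is moved stays moved. The work goes in short steps, Python scripts to look and compute and a shell command to move; the robot and the scene stay as the last step left them, time stands still between calls to the robot, and variables do not carry over. Pictures are saved under pics/ and viewed, about 8 in all and at most 12, crops included, and the job is handed in when it is done.

```bash
mkdir -p pics; ls; cat > h.py <<'E'
import numpy as np, cv2
from station import ctrl
def cam(n):
    p,d=ctrl.camera(n); return p,d
def world(n,d,u,v,z=None):
    """pixel -> world by depth, or on plane z"""
    P=ctrl.camera_params(n); f=d.shape[0]/2/np.tan(np.radians(P["vertical_fov"])/2)
    T=np.linalg.inv(np.array(P["camera_from_world"]))
    r=np.stack([(np.asarray(u)-P["cx"])/f,(np.asarray(v)-P["cy"])/f,np.ones_like(np.asarray(u,float))],-1)
    if z is None: k=d[np.asarray(v,int),np.asarray(u,int)][...,None]
    else:
        w=r@T[:3,:3].T; k=((z-T[2,3])/w[...,2])[...,None]
    return (r*k)@T[:3,:3].T+T[:3,3]
E
python3 - <<'E'
from h import *
for n in ("scene","top"):
    p,d=cam(n); cv2.imwrite(f"pics/{n}0.png",p[...,::-1])
    P=ctrl.camera_params(n); print(n,P["vertical_fov"],P["cx"],P["cy"],np.linalg.inv(P["camera_from_world"]).round(3).tolist())
    for l in ("tube","port","spacer","eyepiece"):
        print(l,[(np.round(x["bbox"]).tolist(),round(x["score"],2)) for x in ctrl.spot_in(n,l)],[(np.round(x["centre"],1).tolist(),round(x["score"],2)) for x in ctrl.place_of(n,l)])
print(ctrl.get_obs())
E
```

```text
pics
scene 49.72834938765474 256.0259780946433 191.22771991758822 [[0.339, 0.701, -0.628, 1.028], [0.94, -0.266, 0.211, -0.173], [-0.019, -0.662, -0.749, 0.685], [0.0, 0.0, 0.0, 1.0]]
tube [([236.0, 281.0, 24.0, 42.0], 0.92)] [([191.7, 327.1], 0.95), ([235.7, 290.5], 0.78)]
port [([313.0, 108.0, 80.0, 110.0], 0.72), ([392.0, 172.0, 111.0, 124.0], 0.64)] [([381.7, 159.3], 0.68)]
spacer [([210.0, 201.0, 21.0, 23.0], 0.54)] [([213.0, 202.9], 0.58)]
eyepiece [([138.0, 268.0, 29.0, 32.0], 0.66)] [([136.9, 272.2], 0.98)]
top 52.5112256342543 259.49750600881396 191.41935439190493 [[0.04, -0.978, 0.206, 0.379], [-0.999, -0.04, 0.004, -0.0], [0.004, -0.206, -0.979, 0.793], [0.0, 0.0, 0.0, 1.0]]
tube [([355.0, 117.0, 31.0, 32.0], 0.95), ([311.0, 133.0, 26.0, 33.0], 0.75)] [([308.5, 140.2], 0.95), ([348.6, 120.6], 0.73)]
port [([126.0, 308.0, 143.0, 120.0], 0.71), ([113.0, 158.0, 137.0, 89.0], 0.62)] [([144.8, 291.2], 0.88), ([132.5, 148.7], 0.76), ([384.5, 184.2], 0.43)]
spacer [([304.0, 240.0, 22.0, 25.0], 0.67)] [([303.9, 240.4], 0.72)]
eyepiece [([391.0, 187.0, 31.0, 23.0], 0.76)] [([385.4, 184.6], 0.91)]
{'time_s': 0.9, 'qpos': array([ 1.15238551e+00,  2.99896673e-01,  1.52100258e+00,  1.39249504e-05,
        1.32070785e+00, -6.66101127e-02]), 'joint_vel': array([ 8.88730060e-06, -6.00957253e-04,  2.82468257e-04,  1.06340257e-03,
        7.76344488e-04,  2.85579748e-04]), 'tau': array([-3.79817811e-04, -5.31649590e+01, -3.52911007e+01,  7.08585908e-02,
        2.13557482e-02, -8.65157034e-06]), 'ee_pos': array([0.1895232 , 0.51630126, 0.20544631]), 'eef_rot': array([-3.14157823e+00,  1.35205635e-05,  1.21899218e+00]), 'force': array([ 0.66972318,  0.20866255, -0.27331715]), 'moment': array([ 0.01788822,  0.02143501, -0.00329245]), 'grip_width': 0.09363564953447916}
```

View pics/scene0.png

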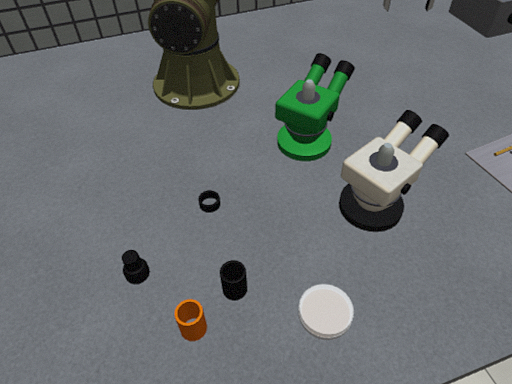

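View pics/top0.png

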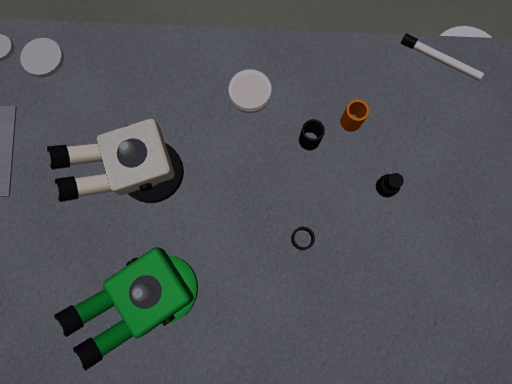

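The scene view shows the black tube at (234,280), orange look-alike at (191,320), spacer ring at (209,201), eyepiece at (135,266), white head with its port at (386,155) and green head at (308,88). In the top view they are at (312,134), (354,116), (303,238), (390,185), (132,152) and (145,291).
Candidates for the tube are black (312,134), orange (354,116) and spacer (303,238). I choose the tall black one at (312,134). For the port I choose the white head, not the green.

```bash
cat > m.py <<'E'
from h import *
def cloud(n,d):
    v,u=np.mgrid[0:384,0:512]; return world(n,d,u,v)
def circ(p):
    A=np.c_[2*p,np.ones(len(p))]; s=np.linalg.lstsq(A,(p**2).sum(1),rcond=None)[0]
    return s[:2].round(4),round(float(np.sqrt(s[2]+s[:2]@s[:2])),4)
E
python3 - <<'E'
from m import *
C={}
ims=[]
for n,(u,v) in (("top",(312,134)),("scene",(234,280))):
    p,d=cam(n); c=cloud(n,d); c[d==0]=np.nan; C[n]=c
    ims.append(cv2.resize(p[v-45:v+45,u-60:u+60],(480,360),interpolation=cv2.INTER_CUBIC))
    print(n,"tube box")
    w=c[v-30:v+30,u-30:u+30].reshape(-1,3); ok=(w[:,2]>.01)
    col=p[v-30:v+30,u-30:u+30].reshape(-1,3).astype(int); ok&=(col[:,0]-col[:,2]<40)&(col.max(1)<120)
    q=w[ok]; print(len(q),np.nanpercentile(q,[0,1,50,99,100],axis=0).round(4).tolist())
    t=q[q[:,2]>.056]; print("rim",len(t),t.min(0),t.max(0),t[:,2].mean(),circ(t[:,:2]))
    for nm,(a,b) in {"tubeS":(355,117)}.items(): pass
    u,v=(132,152) if n=="top" else (386,160)
    w=c[v-50:v+50,max(0,u-90):u+90].reshape(-1,3)
    w=w[np.isfinite(w[:,0])]
    ctr=np.median(c[v-2:v+3,u-2:u+3].reshape(-1,3),0); print("ctr",ctr)
    w=w[np.hypot(*(w-ctr)[:,:2].T)<.2]
    h=w[:,2]; print("z hist",np.histogram(h,bins=np.arange(.1,.2,.005)))
    for lo,hi in((.14,.16),(.145,.16),(.155,.163),(.165,.18)):
        m=(h>lo)&(h<hi)&(np.hypot(*(w-ctr)[:,:2].T)<.03); print(lo,m.sum(),circ(w[m][:,:2]) if m.sum()>5 else 0)
    m=(h>.128)&(h<.14); r=cv2.minAreaRect((w[m][:,:2]*1000).astype(np.float32)); print("flat",np.median(h[m]),r)
cv2.imwrite("pics/crop.png",np.vstack(ims)[...,::-1][:600] if 0 else np.hstack(ims)[:, :800,::-1])
# refine rims
E
```

```text
top tube box
513 [[0.6377, -0.1199, 0.01], [0.6392, -0.1186, 0.0116], [0.6601, -0.0974, 0.0483], [0.6823, -0.075, 0.066], [0.685, -0.0748, 0.0667]]
rim 201 [ 0.63894874 -0.1199362   0.05601542] [ 0.68498498 -0.07566244  0.06671101] 0.06235681420879995 (array([ 0.6612, -0.0973]), 0.0204)
ctr [nan nan nan]
z hist (array([0, 0, 0, 0, 0, 0, 0, 0, 0, 0, 0, 0, 0, 0, 0, 0, 0, 0, 0]), array([0.1  , 0.105, 0.11 , 0.115, 0.12 , 0.125, 0.13 , 0.135, 0.14 ,
       0.145, 0.15 , 0.155, 0.16 , 0.165, 0.17 , 0.175, 0.18 , 0.185,
       0.19 , 0.195]))
0.14 0 0
0.145 0 0
0.155 0 0
0.165 0 0
flat nan ((0.0, 0.0), (0.0, 0.0), 0.0)
scene tube box
837 [[0.6424, -0.1192, 0.0101], [0.6446, -0.1188, 0.0107], [0.6734, -0.097, 0.046], [0.6885, -0.0754, 0.0654], [0.6897, -0.0732, 0.0665]]
rim 279 [ 0.64235466 -0.11890396  0.05609636] [ 0.68968606 -0.07399934  0.06648398] 0.06188740791481991 (array([ 0.6664, -0.0966]), 0.0204)
ctr [0.59310548 0.2260641  0.15074741]
z hist (array([ 177,  192,  194,  192,  213,  363, 1567,  904,  217,  212,  181,
        211,  216,  145,   60,   12,    0,    0,    0]), array([0.1  , 0.105, 0.11 , 0.115, 0.12 , 0.125, 0.13 , 0.135, 0.14 ,
       0.145, 0.15 , 0.155, 0.16 , 0.165, 0.17 , 0.175, 0.18 , 0.185,
       0.19 , 0.195]))
0.14 128 (array([0.5817, 0.2319]), 0.013)
0.145 96 (array([0.5817, 0.232 ]), 0.013)
0.155 62 (array([0.5811, 0.2326]), 0.0134)
0.165 121 (array([0.5834, 0.2306]), 0.0079)
flat 0.13444330484801087 ((507.1678161621094, 238.49034118652344), (245.39425659179688, 176.00233459472656), 20.188602447509766)
  return _methods._mean(a, axis=axis, dtype=dtype,
  ret = ret.dtype.type(ret / rcount)
```

View pics/crop.png

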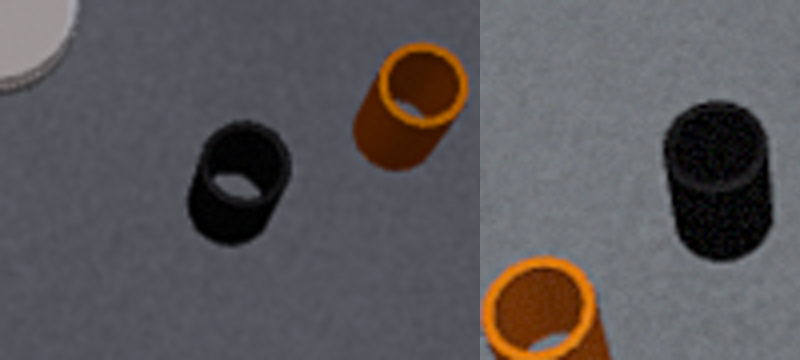

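The crop confirms an open, tall black tube at top (312,134), clear of the orange one at (354,116). Next I measure the port better in both cameras.

```bash
python3 - <<'E'
from m import *
from scipy.optimize import least_squares
for n,pl in (("top",(132.5,148.7)),("scene",(381.7,159.3))):
    p,d=cam(n); c=cloud(n,d); c[d==0]=np.nan
    print(n,"net foot",world(n,d,*pl,z=.135).round(4),[(np.round(x["centre"],1),round(x["score"],2)) for x in ctrl.place_of(n,"port")])
    white=(p.min(2)>150 if n=="scene" else p.min(2)>110)&(np.abs(c[...,2]-.135)<.006)
    ctr=np.array([.58,.23]); white&=np.hypot(c[...,0]-ctr[0],c[...,1]-ctr[1])<.085
    q=(c[white][:,:2]*1000).astype(np.float32); r=cv2.minAreaRect(q); print("flat",white.sum(),np.median(c[white][:,2]),r)
    # spigot points by fixed-radius cylinder
    w=c.reshape(-1,3); w=w[np.isfinite(w[:,0])]; 
    m=(w[:,2]>.139)&(w[:,2]<.162)&(np.hypot(*(w[:,:2]-ctr).T)<.03); s=w[m]
    if len(s)>10:
        f=least_squares(lambda o:np.hypot(s[:,0]-o[0],s[:,1]-o[1])-.014,ctr,loss="soft_l1",f_scale=.001); print("cyl",len(s),f.x.round(4),np.abs(f.fun).mean())
    # tube cylinder fit outer wall
    tc=np.array([.664,-.097]); m=(w[:,2]>.01)&(w[:,2]<.06)&(np.hypot(*(w[:,:2]-tc).T)<.03)&(np.hypot(*(w[:,:2]-tc).T)>.0195); s=w[m]
    f=least_squares(lambda o:np.hypot(s[:,0]-o[0],s[:,1]-o[1])-.023,tc,loss="soft_l1",f_scale=.001); print("tube",len(s),f.x.round(4),np.abs(f.fun).mean())
    u,v=(132,155) if n=="top" else (386,165)
    cv2.imwrite(f"pics/port_{n}.png",cv2.resize(p[v-50:v+50,u-60:u+60],(400,333),interpolation=cv2.INTER_CUBIC)[...,::-1])
    # everything tall near head
    m=(w[:,2]>.14)&(np.hypot(*(w[:,:2]-ctr).T)<.2)&(np.hypot(*(w[:,:2]-ctr).T)>.06); print("eyep",m.sum(), w[m].mean(0).round(3) if m.any() else 0, w[m].max(0).round(3) if m.any() else 0)
cv2.imwrite("pics/port.png",np.hstack([cv2.imread("pics/port_top.png"),cv2.imread("pics/port_scene.png")]))
E
```

```text
top net foot [0.5852 0.2303 0.135 ] [(array([131.7, 148.5]), 0.87), (array([142.9, 290.5]), 0.73), (array([383.8, 189.2]), 0.63)]
flat 3056 0.13445892706956075 ((572.5933837890625, 243.93603515625), (107.23198699951172, 134.62518310546875), 21.713157653808594)
cyl 90 [0.5783 0.2315] 0.0003018858274776593
tube 185 [ 0.6626 -0.0977] 0.0003511291538831773
eyep 1386 [0.534 0.329 0.155] [0.585 0.372 0.17 ]
scene net foot [0.5759 0.2316 0.135 ] [(array([381.2, 160.1]), 0.94), (array([308.5,  97.2]), 0.61), (array([209. , 205.5]), 0.36)]
flat 1944 0.13438009842566523 ((576.8310546875, 244.96514892578125), (107.39205169677734, 135.0821990966797), 20.77654266357422)
cyl 149 [0.5807 0.2328] 0.0006115532924633947
tube 348 [ 0.6646 -0.0962] 0.000425904769441458
eyep 954 [0.548 0.332 0.154] [0.589 0.373 0.171]
```

View pics/port.png

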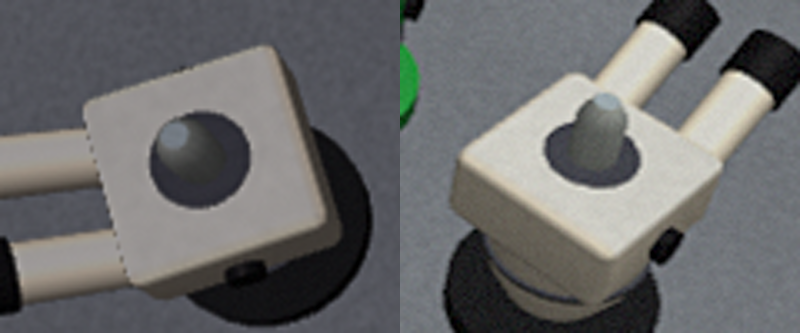

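Both cameras agree on the port-minus-tube offset to 0.5 mm: (-84.1, +329.1) mm. Tube is at about (0.6636,-0.097) and port at (0.5795,0.2322). The crop shows the spigot centred on a dark disc and two eyepieces towards about 111°. I'll set the jaws at yaw 0.37, square to the eyepieces. First I rise, turn, and travel over the tube.

```bash
python3 -m inch '[0,0,-0.8,0,0,0.17,1, 0,0,-0.8,0,0,0.17,1, 0,0,-0.8,0,0,0.17,1, 0,0,-0.8,0,0,0.17,1, 0,0,-0.8,0,0,0.17,1, 1.47,4.95,0,0,0,0,1, 1.47,4.95,0,0,0,0,1, 1.47,4.95,0,0,0,0,1, 1.47,4.95,0,0,0,0,1, 1.47,4.95,0,0,0,0,1, 1.47,4.95,0,0,0,0,1, 1.47,4.95,0,0,0,0,1, 1.47,4.95,0,0,0,0,1, 1.47,4.95,0,0,0,0,1, 1.47,4.95,0,0,0,0,1, 1.47,4.95,0,0,0,0,1, 1.47,4.95,0,0,0,0,1, 1.47,4.95,0,0,0,0,1, 1.47,4.95,0,0,0,0,1, 1.47,4.95,0,0,0,0,1]' 15; python3 -m inch '[0,0,0,0,0,0,1, 0,0,0,0,0,0,1]'
cat > go.py <<'E'
import sys; from m import *
o=ctrl.get_obs(); t=np.array([float(a) for a in sys.argv[1:4]]); y=o["eef_rot"][2]; D=t-o["ee_pos"]
print("t",o["time_s"],"tcp",o["ee_pos"].round(4),"rot",o["eef_rot"].round(3),"F",o["force"].round(1),"w",round(o["grip_width"],4))
print("tool cm",np.round(100*np.array([D[0]*np.cos(y)+D[1]*np.sin(y),D[0]*np.sin(y)-D[1]*np.cos(y),-D[2]]),2),"wz",round(y-.37,3))
E
python3 go.py .6636 -.097 .025
```

```text
time_s: 3.7
ee_pos: [0.6638, -0.0981, 0.2454]
eef_rot: [-3.142, -0.0, 0.369]
force: [-0.2, 0.7, 0.3]
grip_width: 0.0938
time_s: 3.95
ee_pos: [0.6628, -0.0964, 0.2452]
eef_rot: [-3.141, 0.0, 0.369]
force: [-0.1, -0.1, -0.4]
grip_width: 0.0941
t 3.95 tcp [ 0.6628 -0.0964  0.2452] rot [-3.141  0.     0.369] F [-0.1 -0.1 -0.4] w 0.0941
tool cm [ 0.05  0.09 22.02] wz -0.001
```

```bash
python3 -m inch '[0.05,0.09,4,0,0,0,1, 0,0,4,0,0,0,1, 0,0,4,0,0,0,1, 0,0,4,0,0,0,1, 0,0,3,0,0,0,1, 0,0,2,0,0,0,1, 0,0,1,0,0,0,1, 0,0,0,0,0,0,1]' 15; python3 -m inch '[0,0,0,0,0,0,0, 0,0,0,0,0,0,0, 0,0,0,0,0,0,0, 0,0,0,0,0,0,0, 0,0,0,0,0,0,0, 0,0,0,0,0,0,0, 0,0,0,0,0,0,0, 0,0,0,0,0,0,0]' 20
```

```text
time_s: 4.95
ee_pos: [0.6639, -0.0971, 0.0258]
eef_rot: [3.141, -0.0, 0.369]
force: [0.0, -0.3, 0.1]
grip_width: 0.0943
time_s: 5.95
ee_pos: [0.6638, -0.0973, 0.0255]
eef_rot: [-3.142, 0.0, 0.369]
force: [-0.5, 0.0, 0.8]
grip_width: 0.0459
```

Grip width 45.9 mm matches the tube's diameter. Next I lift and carry it above the port.

```bash
python3 -m inch '[0,0,-2,0,0,0,0, 0,0,-4,0,0,0,0, 0,0,-5,0,0,0,0, 0,0,-5,0,0,0,0, 0,0,-4,0,0,0,0, 0,0,0,0,0,0,0, 0.3,-2.5,0,0,0,0,0, 0.45,-3.75,0,0,0,0,0, 0.5,-4.2,0,0,0,0,0, 0.5,-4.2,0,0,0,0,0, 0.5,-4.2,0,0,0,0,0, 0.5,-4.2,0,0,0,0,0, 0.5,-4.2,0,0,0,0,0, 0.45,-3.75,0,0,0,0,0, 0.3,-2.5,0,0,0,0,0, 0,0,0,0,0,0,0, 0,0,0,0,0,0,0]' 20
python3 - <<'E'
from m import *
from scipy.optimize import least_squares
ims=[]
for n in ("top","scene"):
    p,d=cam(n); c=cloud(n,d); w=c[d>0]; tc=np.array([.5795,.2322])
    r=np.hypot(*(w[:,:2]-tc).T); m=(w[:,2]>.2)&(w[:,2]<.225)&(r<.03)&(r>.018)
    s=w[m]; 
    if len(s)>20:
        f=least_squares(lambda o:np.hypot(s[:,0]-o[0],s[:,1]-o[1])-.023,tc,loss="soft_l1",f_scale=.001); print(n,"tube",len(s),f.x.round(4),np.abs(f.fun).mean())
    u,v=(120,130) if n=="top" else (386,130)
    ims.append(cv2.resize(p[v-75:v+75,u-90:u+90],(400,333),interpolation=cv2.INTER_CUBIC))
cv2.imwrite("pics/over.png",np.hstack(ims)[...,::-1])
E
python3 go.py .5795 .2322 .16
```

```text
time_s: 8.07
ee_pos: [0.5798, 0.2294, 0.2249]
eef_rot: [3.142, 0.001, 0.369]
force: [0.3, 0.6, -1.9]
grip_width: 0.0455
top tube 122 [0.5789 0.2295] 0.00036462051548686415
scene tube 302 [0.5815 0.2304] 0.0006143535579545113
t 8.175 tcp [0.5802 0.2288 0.2252] rot [3.142e+00 1.000e-03 3.680e-01] F [-0.2 -0.  -1.4] w 0.046
tool cm [ 0.05 -0.34  6.52] wz -0.002
```

View pics/over.png

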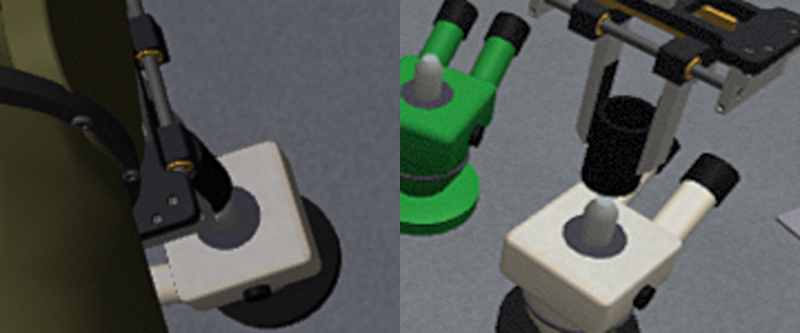

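The crops show the tube held upright above the white head's spigot. Both cameras say shift (-0.7,+2.2) mm, which is tool y -0.23 cm. I correct that and lower onto the taper.

```bash
python3 -m inch '[0.01,-0.23,0,0,0,0,0, 0,0,0,0,0,0,0, 0,0,1,0,0,0,0, 0,0,1,0,0,0,0, 0,0,1,0,0,0,0, 0,0,0.8,0,0,0,0, 0,0,0,0,0,0,0]' 20; python3 -m inch '[0,0,0.5,0,0,0,0, 0,0,0.5,0,0,0,0, 0,0,0.5,0,0,0,0, 0,0,0.3,0,0,0,0, 0,0,0,0,0,0,0]'
```

```text
time_s: 9.05
ee_pos: [0.5793, 0.2317, 0.1867]
eef_rot: [-3.142, 0.001, 0.369]
force: [-0.8, -0.0, -1.0]
grip_width: 0.0461
time_s: 9.68
ee_pos: [0.5795, 0.2317, 0.1692]
eef_rot: [3.142, 0.0, 0.369]
force: [0.3, 0.7, -1.0]
grip_width: 0.0458
```

```bash
python3 -m inch '[0,0,0.3,0,0,0,0, 0,0,0.3,0,0,0,0, 0,0,0,0,0,0,0]'; for i in 1; do python3 -m inch '[0,0,0.1,0,0,0,0, 0,0,0.1,0,0,0,0, 0,0,0,0,0,0,0]'; done;  python3 -m inch '[0,0,0.1,0,0,0,0, 0,0,0,0,0,0,0]'
```

```text
time_s: 10.05
ee_pos: [0.5794, 0.2317, 0.1631]
eef_rot: [-3.142, 0.0, 0.369]
force: [-0.0, 1.1, -1.5]
grip_width: 0.0463
time_s: 10.42
ee_pos: [0.5795, 0.2317, 0.1614]
eef_rot: [3.142, 0.0, 0.369]
force: [-0.0, 0.7, -0.9]
grip_width: 0.046
time_s: 10.68
ee_pos: [0.5796, 0.2317, 0.1605]
eef_rot: [3.142, -0.0, 0.369]
force: [0.5, -0.3, -1.2]
grip_width: 0.046
```

```bash
python3 -m inch '[0,0,0.07,0,0,0,0, 0,0,0,0,0,0,0]'; python3 -m inch '[0,0,0.07,0,0,0,0, 0,0,0,0,0,0,0]'
```

```text
time_s: 10.92
ee_pos: [0.5796, 0.2317, 0.1604]
eef_rot: [3.142, -0.001, 0.369]
force: [-2.8, -0.0, 4.5]
grip_width: 0.0458
time_s: 11.18
ee_pos: [0.5796, 0.2317, 0.1604]
eef_rot: [3.142, -0.001, 0.369]
force: [-4.7, -1.1, 10.5]
grip_width: 0.0456
```

The base made contact at TCP z 0.1604, which is the seated height expected (0.1605), with 10 N of upward force. I release and retreat straight up.

```bash
python3 -m inch '[0,0,0,0,0,0,1, 0,0,0,0,0,0,1, 0,0,0,0,0,0,1, 0,0,0,0,0,0,1, 0,0,0,0,0,0,1, 0,0,0,0,0,0,1]'; python3 -m inch '[0,0,-1,0,0,0,1, 0,0,-2,0,0,0,1, 0,0,-4,0,0,0,1, 0,0,-4,0,0,0,1, 0,0,-4,0,0,0,1, 0,3,0,0,0,0,1, 0,5,0,0,0,0,1, 0,5,0,0,0,0,1, 0,5,0,0,0,0,1, 0,5,0,0,0,0,1, 0,2,0,0,0,0,1, 0,0,0,0,0,0,1]'
python3 - <<'E'
from m import *
from scipy.optimize import least_squares
ims=[]
for n in ("top","scene"):
    p,d=cam(n); c=cloud(n,d); w=c[d>0]; tc=np.array([.5795,.2322])
    r=np.hypot(*(w[:,:2]-tc).T)
    m=(w[:,2]>.14)&(w[:,2]<.192)&(r<.03)&(r>.0195); s=w[m]
    f=least_squares(lambda o:np.hypot(s[:,0]-o[0],s[:,1]-o[1])-.023,tc,loss="soft_l1",f_scale=.001); print(n,"tube",len(s),f.x.round(4),np.abs(f.fun).mean())
    m=(r<.026)&(r>.0175)&(w[:,2]>.185)&(w[:,2]<.23); print("rim z",m.sum(),np.percentile(w[m][:,2],[5,50,95]).round(4))
    ims.append(cv2.resize(p,(400,300),interpolation=cv2.INTER_AREA))
    u,v=(132,145) if n=="top" else (386,145)
    ims.append(cv2.resize(p[v-45:v+45,u-60:u+60],(400,300),interpolation=cv2.INTER_CUBIC))
    for l in ("spacer","eyepiece"): print(l,[(np.round(x["centre"],1).tolist(),round(x["score"],2)) for x in ctrl.place_of(n,l)][:1])
cv2.imwrite("pics/end.png",np.vstack([np.hstack(ims[:2]),np.hstack(ims[2:])])[...,::-1])
E
```

```text
time_s: 11.92
ee_pos: [0.5795, 0.2317, 0.159]
eef_rot: [-3.142, 0.0, 0.369]
force: [0.5, 0.3, 0.7]
grip_width: 0.0937
time_s: 13.42
ee_pos: [0.6698, -0.0019, 0.3091]
eef_rot: [-3.141, 0.0, 0.368]
force: [-0.2, 0.3, -0.7]
grip_width: 0.0939
top tube 0 [0.5795 0.2322] nan
rim z 19 [0.1964 0.1988 0.2003]
spacer []
eyepiece [([383.9, 185.2], 0.63)]
scene tube 557 [0.5809 0.2331] 0.0006522711493278575
rim z 322 [0.1859 0.1955 0.1993]
spacer [([209.0, 203.0], 0.81)]
eyepiece [([139.8, 273.6], 0.69)]<stdin>:8: RuntimeWarning: Mean of empty slice.
  ret = ret.dtype.type(ret / rcount)
```

View pics/end.png

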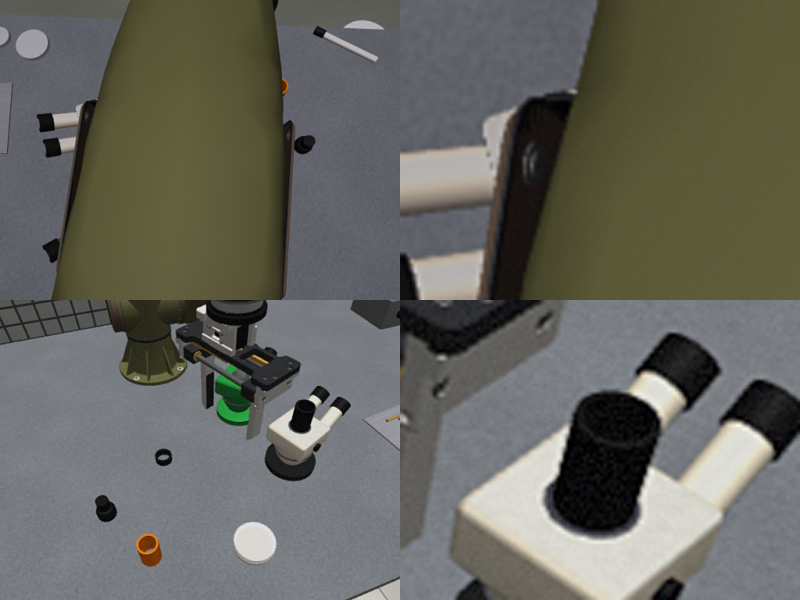

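The scene crop shows the tube upright and flush on the white head, with its rim at 0.199 (0.135 + 0.064). The spacer, eyepiece and orange tube stand where they were, and the gripper is clear.

```bash
python3 -c "
from station import ctrl
print(ctrl.get_obs()['force']); print(ctrl.hand_in())"
```

```text
[0.04004524 0.43014698 0.4878954 ]
the job is handed in; nothing more can be done
None
```

I slipped the tall black tube over the photo port of the white microscope head, carried it down until it met the flat top, released it and backed off. The job is handed in, at about 14 s on the robot's clock.

- **Seating:** the tube met the head with about 10 N upward, at a tool height of 0.1604 m against 0.1605 m expected. After release its rim measured about 0.199 m, which is the flat top (0.135 m) plus the tube's 0.064 m. Its axis was within about 0.5 mm of the port in the scene camera.
- **Bystanders:** the spacer ring, eyepiece, orange tube and green head were not touched, and the last picture shows the spacer, eyepiece and orange tube standing where they were. The detectors put the spacer at (209, 203) and the eyepiece at (140, 274) in the scene camera. Those are within their usual few-pixel scatter of where they started.
- **Failed check:** the top camera was mostly blocked by the arm at the end. Its tube fit found no points and it missed the spacer, so the final position rests on the scene camera alone. The few rim readings it did get also gave about 0.199 m.

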